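# Start the three push-top kitchen timers, largest first

### The job

Start the three push-top timers for dinner by pressing their plungers all the way down in order of size: first the large timer, then the medium one, then the small one. Press each gently, straight down with the fingertips, so that the plunger stays down. Do not pick up, tip or shift the timers, and leave the wind-up timer and the other things alone.

Things in the scene. Friction and masses are not known exactly. Their poses are not given: they have to be found in the camera images.
- large_timer: the large push-top timer, loose on the worktop: white drum 90 mm across and 52 mm tall on a black foot, with a rubber-capped plunger of 32 mm diameter standing 18 mm proud of the middle of its top (so 70 mm over all). Origin at the centre of its underside, z up. The three timers look alike but for size, and their places are swapped from start to start.
- large_timer_plunger (a joint): travel of this timer's plunger, m: 0 = up, 0.010 = fully down (8 mm still proud). It moves straight down against a steady friction of about 3 N to a firm stop, has no return spring and stays where it is left. Counts as pressed past 0.006.
- large_timer_top (a point): centre of the flat top of the large timer's plunger cap; it goes down with the plunger. The rubber cap is soft and yields about 1 mm for every 2 N (7 mm at most), so the finger travels 11 to 13 mm from first touch to press the plunger home.
- medium_timer: the medium push-top timer, loose on the worktop: white drum 68 mm across and 44 mm tall on a black foot, with a rubber-capped plunger of 28 mm diameter standing 18 mm proud of the middle of its top (so 62 mm over all). Origin at the centre of its underside, z up. The three timers look alike but for size, and their places are swapped from start to start.
- medium_timer_plunger (a joint): travel of this timer's plunger, m: 0 = up, 0.010 = fully down (8 mm still proud). It moves straight down against a steady friction of about 3 N to a firm stop, has no return spring and stays where it is left. Counts as pressed past 0.006.
- medium_timer_top (a point): centre of the flat top of the medium timer's plunger cap; it goes down with the plunger. The rubber cap is soft and yields about 1 mm for every 2 N (7 mm at most), so the finger travels 11 to 13 mm from first touch to press the plunger home.
- small_timer: the small push-top timer, loose on the worktop: white drum 50 mm across and 36 mm tall on a black foot, with a rubber-capped plunger of 24 mm diameter standing 18 mm proud of the middle of its top (so 54 mm over all). Origin at the centre of its underside, z up. The three timers look alike but for size, and their places are swapped from start to start.
- small_timer_plunger (a joint): travel of this timer's plunger, m: 0 = up, 0.010 = fully down (8 mm still proud). It moves straight down against a steady friction of about 3 N to a firm stop, has no return spring and stays where it is left. Counts as pressed past 0.006.
- small_timer_top (a point): centre of the flat top of the small timer's plunger cap; it goes down with the plunger. The rubber cap is soft and yields about 1 mm for every 2 N (7 mm at most), so the finger travels 11 to 13 mm from first touch to press the plunger home.
- windup_timer: ordinary wind-up kitchen timer, 64 mm across, 49 mm tall, white dome over a grey-brown base with a ridge grip across its top and no plunger: a bystander, leave alone. Origin at the centre of its underside.
- salt_shaker: small grey and glass salt shaker, 44 mm across, 90 mm tall: a bystander. Origin at the centre of its underside.
- espresso_cup: green and white espresso cup, 64 mm across, 89 mm over its handle, 48 mm tall: a bystander. Origin at the centre of its underside.
- amber_jar: amber jar with a black cap, 42 mm across, 72 mm tall: a bystander. Origin at the centre of its underside.
- cabinet_edge (a point): middle of the lower front edge of the wall cabinets that hang over the back of the worktop along its whole width (y); beyond it in x and above it in z all is solid, and their bar handles stand about 40 mm out in front. Keep the wrist and forearm clear: swing sideways close to the base and low, then reach out.
Things that resemble listed ones, but are neither listed nor needed, are in the scene too. What is shaped like the medium_timer but orange or yellow is not meant.

How it is judged (in metres and radians):
On the way, in this order (a step that is already met when the one before it is completed fails the run):
1. the large timer's plunger is pressed down (value of joint large_timer_plunger above 0.006 m), for 0.2 s.
2. the medium timer's plunger is pressed down (value of joint medium_timer_plunger above 0.006 m), for 0.2 s.
3. the small timer's plunger is pressed down (value of joint small_timer_plunger above 0.006 m), for 0.2 s.
At the end, for the whole second after the job is handed in: All three plungers are down (past 6 mm of their 10 mm travel); the timers stand upright (within 0.1 rad), at rest, within 20 mm of where they stood; the bystanders are within 20 mm of where they stood (value of joint each of large_timer_plunger, medium_timer_plunger, small_timer_plunger above 0.006 m and distance of each of large_timer, medium_timer, small_timer, windup_timer, salt_shaker, espresso_cup, amber_jar from where it was at the start of the episode below 0.02 m and angle between each of large_timer, medium_timer, small_timer's own z axis and vertical below 0.1 rad and linear speed of each of large_timer, medium_timer, small_timer below 0.02 m/s); the robot touches nothing.
It fails at once if the medium plunger goes down (3 mm) before the large one is pressed (value of joint medium_timer_plunger above 0.003 m and value of joint large_timer_plunger below 0.006 m).
It fails at once if the small plunger goes down (3 mm) before the medium one is pressed (value of joint small_timer_plunger above 0.003 m and value of joint medium_timer_plunger below 0.006 m).
It fails at once if a timer is pressed with more than 25 N (contact force between any of the arm, the fingers and large_timer above 25 N or contact force between any of the arm, the fingers and medium_timer above 25 N or contact force between any of the arm, the fingers and small_timer above 25 N).
It fails at once if a timer is lifted (10 mm), tipped (0.3 rad) or shifted (20 mm) (height (world z) of any of large_timer, medium_timer, small_timer above 0.01 m or angle between any of large_timer, medium_timer, small_timer's own z axis and vertical above 0.3 rad or distance of any of large_timer, medium_timer, small_timer from where it was at the start of the episode above 0.02 m).
It fails at once if a bystander is moved more than 20 mm (distance of any of windup_timer, salt_shaker, espresso_cup, amber_jar from where it was at the start of the episode above 0.02 m).
It also fails if it takes over 51 s, if anything falls off the work surface, if the arm or the gripper's body presses on something with over 40 N, if the wrist force passes 120 N, or if a joint passes its speed limit or range.

### The arm

A 6-joint arm with a two-finger parallel gripper is mounted at the origin on a cart in front of the work surface, level with it; the furniture and walls round the work are solid. World frame = base frame: x ahead of the robot, y to its left, z up, the work surface at z = 0. Lengths are in m, angles in degrees, forces in N, time in s.
With the tool pointing down it reaches from about 0.35 to 0.875 m from the base axis. Payload 4.2 kg.
Tool frame: the origin (TCP) lies on the centre line of the jaws, within the pads' length; the fingertips stand 22 mm ahead of it and the grasp point (between the pads) lies 3 mm ahead of it (r.tcp_to_tips is the distance from the TCP to the fingertips, in m); z points along the fingers, y is the line along which they close (so a half turn about z gives the same grasp; the last joint's range is limited). The gripper opens to 87 mm and grips with 3 to 60 N. Pads are 19 mm wide; open, the fingers measure 117 mm over their backs; the gripper's body (75 mm by 190 mm) begins 51 mm behind the grasp point.
Start: joints at [-53.193, 22.042, 0.453, 0, -68.411, -14.817], TCP at [0.234, -0.58, 0.245] pointing down, gripper open.
Joint ranges: [-179.83, 179.83], [-69.29, 118.12], [-61.27, 80.66], [-181.25, 117.63], [-171.15, -9.14], [-177.46, 177.46]. Speed limits (degrees/s): [159.86, 159.86, 180, 180, 180, 180].

### API

Orientations are given as a 3x3 rotation matrix whose columns are the frame's x, y, z axes.
In Python, from station import r gives the robot as it stands.
- The arm moves only by the tool apply_moves, never from a script. Its argument "plan" is a list of rows, each an object with "grip": the opening, from 0 (shut) to 1 (fully open); "offset": the shift along the tool's x, y, z in cm, a list of three; "spin": the turn about the tool's z in rad. A call has 1 to 5 rows; each row is the pose to reach, as a shift and turn from the pose commanded when the call began, along the tool's axes at that moment; what a row does not reach only later rows make up. A row lasts 1/10 s, in which the tool goes at most 50 mm and 8.59 degrees, less where a joint would pass 70% of its speed; a pose out of reach is approached as far as the arm can. A call with a gripper value outside its range is refused whole. The fingers move at their own pace and stop on an object; the grip force is fixed at half the most. Time passes only in rows, so rows that repeat a pose let the fingers close. It gives the time, the measured TCP pose, the force, the opening and the grip force at its end, in the units of the state.
- r.sense(): the state, without advancing time (a new reading comes with each control period).
- r.capture(name): name is "side" or "top" or "wrist"; returns a dict with "img" (384x512x3 uint8, blue, green, red), "depth" (384x512 float32, m along the optical axis (not along the pixel's ray), 0 where there is no reading), "mtx" (3x3 intrinsics, pixels), "dist_coeffs" ([k1, k2, p1, p2, k3] as OpenCV has them; the pictures are not rectified), "R" (3x3) and "t" (3): a world point X has camera coordinates R X + t. Camera axes: x right, y down, z forward; pixel columns grow to the right and rows downward; lengths in m; the calibration is good to about 2 mm. A picture is of the moment at which its call begins.
- r.finish_job(): hands the job in; it is judged then, once.
The state is a dict: "time_s": time; "joints": joint angles; "joint_velocities": joint speeds; "effort": joint torques, N m; "tcp_pos": TCP position; "ee_rot": TCP orientation; "wrist_force": force on the tool from outside, world axes, zero at the start; "moment": the same for the moment, N m; "gripper_width": opening from 0.0 (shut) to 1.0 (fully open); "gripper_force": force on a finger pad.
Only numpy, scipy, OpenCV 4.12 (cv2) and the standard library are available. Lean on these libraries where they do the work, as an engineer would, in place of code of your own. Each camera call takes 0.05 s, during which the arm holds its last target. There are 200 camera calls.

## Working session

There is one attempt and no reset: what is moved stays moved. The work goes in short steps, Python scripts to look and compute and a tool call to move; the robot and the scene stay as the last step left them, time stands still between calls to the robot, and variables do not carry over. Pictures are saved under pics/ and viewed, at most 10 in all, crops included, and the job is handed in when it is done.

Besides the shell and the picture viewer there is one more tool, called after "Emit:" as name(argument=value, ...), one argument or row to a line, values as JSON. apply_moves: Moves the arm, as the interface text tells. Its arguments: {"type":"object","properties":{"plan":{"type":"array"}},"required":["plan"]}

```bash
mkdir -p pics
cat > h.py <<'E'
import numpy as np, cv2
from station import r
def world(c,u,v,d=None):
    z=c["depth"][int(round(v)),int(round(u))] if d is None else d
    p=cv2.undistortPoints(np.array([[[u,v]]],float),c["mtx"],c["dist_coeffs"])[0,0]
    return c["R"].T@(np.array([p[0]*z,p[1]*z,z])-c["t"])
def cloud(c):
    h,w=c["depth"].shape
    uv=np.stack(np.meshgrid(np.arange(w),np.arange(h)),-1).reshape(-1,1,2).astype(float)
    p=cv2.undistortPoints(uv,c["mtx"],c["dist_coeffs"])[:,0]
    z=c["depth"].reshape(-1)
    P=np.c_[p*z[:,None],z]
    return ((P-c["t"])@c["R"]).reshape(h,w,3)
E
python3 - <<'E'
from h import *
for n in("top","side"):
    c=r.capture(n); cv2.imwrite(f"pics/{n}.png",c["img"])
    np.savez(n,**c)
print(r.sense(),r.tcp_to_tips)
E
```

```text
{'time_s': 0.1, 'joints': array([-5.31922181e+01,  2.20853739e+01,  3.88031499e-01, -2.39232133e-02,
       -6.84110120e+01, -1.48156680e+01]), 'joint_velocities': array([ 0.0103344 , -0.01338979,  0.18483111,  0.11366646,  0.07519256,
       -0.00706109]), 'effort': array([-9.03062264e-04, -3.91688597e+01,  1.87935036e+01,  4.23195273e+00,
        1.35008807e-02, -7.21472452e-05]), 'tcp_pos': array([ 0.23386965, -0.57906618,  0.24358579]), 'ee_rot': array([[-9.27293019e-01, -3.74335385e-01, -8.22174692e-04],
       [-3.74336272e-01,  9.27291381e-01,  1.74672840e-03],
       [ 1.08533258e-04,  1.92749886e-03, -9.99998136e-01]]), 'wrist_force': array([0.25835275, 0.0643849 , 0.04292763]), 'moment': array([0.09057602, 0.02342158, 0.00555894]), 'gripper_force': 0.0, 'gripper_width': 0.9984457487270458} 0.022
```

View pics/top.png

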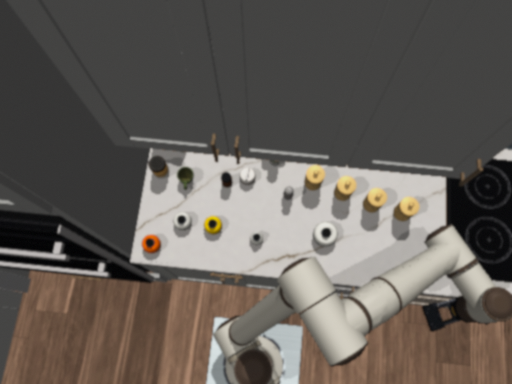

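View pics/side.png

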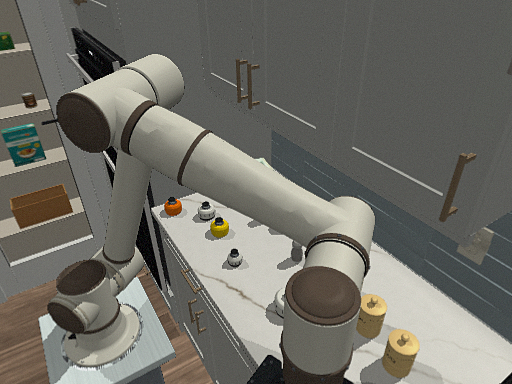

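The top view shows the large timer near (325,233), the medium one near (183,220), the small one near (257,238) and the wind-up timer near (248,175). The orange (151,243) and yellow (213,225) timers are decoys. The side view confirms the small timer at (234,258).

Run:
```python
from h import *
c=dict(np.load("top.npz")); W=cloud(c)
for n,u,v,H,s in(("L",325,233,.070,14),("M",183,220,.062,11),("S",257,238,.054,9)):
    P=W[v-s:v+s+1,u-s:u+s+1].reshape(-1,3); im=c["img"][v-s:v+s+1,u-s:u+s+1].reshape(-1,3).max(1)
    drum=P[(P[:,2]>H-.027)&(P[:,2]<H+.01)]; cap=P[(P[:,2]>H-.008)&(P[:,2]<H+.01)]
    print(n,len(drum),len(cap),drum[:,:2].min(0),drum[:,:2].max(0),(drum.min(0)+drum.max(0))/2,cap.mean(0),np.median(cap[:,2]))
z=W[...,2]; m=(z>.03)&(z<.2)&(W[...,0]>.25)
for (u,v) in((151,243),(213,225),(248,175),(288,193),(315,177),(346,188),(376,198),(408,209),(226,180),(150,160),(186,176),(237,150)): print(u,v,W[v,u].round(3))
```

```text
L 428 59 [ 0.44580679 -0.2546248 ] [ 0.53391511 -0.16835045] [ 0.48986095 -0.21148762  0.06122373] [ 0.49088032 -0.21272591  0.06967579] 0.06993637215772176
M 226 40 [0.45239978 0.28847096] [0.51935384 0.3541481 ] [0.48587681 0.32130953 0.0522168 ] [0.48606456 0.32281039 0.06178282] 0.061290123302247236
S 121 31 [0.42740472 0.01556506] [0.47362336 0.06138503] [0.45051404 0.03847504 0.04337865] [0.45016643 0.04052293 0.05407166] 0.0547668714403919
151 243 [0.382 0.414 0.062]
213 225 [0.472 0.199 0.061]
248 175 [0.683 0.093 0.047]
288 193 [ 0.615 -0.063  0.086]
315 177 [ 0.682 -0.156  0.101]
346 188 [ 0.651 -0.272  0.101]
376 198 [ 0.623 -0.382  0.105]
408 209 [ 0.596 -0.499  0.099]
226 180 [0.649 0.173 0.062]
150 160 [0.692 0.465 0.083]
186 176 [0.667 0.336 0.008]
237 150 [0.558 0.096 0.603]
```

Emit:
apply_moves(
  plan=[
    {"grip": 0, "offset": [-4, 2.6, 0], "spin": 0},
    {"grip": 0, "offset": [-8, 5.2, 0], "spin": 0},
    {"grip": 0, "offset": [-12, 7.9, 0], "spin": 0},
    {"grip": 0, "offset": [-16, 10.5, 2], "spin": 0},
    {"grip": 0, "offset": [-20, 13.1, 4], "spin": 0},
  ],
)

```text
time_s: 0.6
tcp_pos: [0.3694, -0.3842, 0.2058]
ee_rot: [[-0.927, -0.374, 0.001], [-0.374, 0.927, -0.001], [-0.001, -0.001, -1.0]]
wrist_force: [0.9, -1.1, -0.4]
gripper_width: 0.631
gripper_force: 0.0
```

Emit:
apply_moves(
  plan=[
    {"grip": 0, "offset": [-4, 2.6, 2], "spin": 0},
    {"grip": 0, "offset": [-8, 5.2, 4], "spin": 0},
    {"grip": 0, "offset": [-12, 7.8, 6], "spin": 0},
    {"grip": 0, "offset": [-16, 10.5, 8], "spin": 0},
    {"grip": 0, "offset": [-17.5, 11.4, 8], "spin": 0},
  ],
)

```text
time_s: 1.1
tcp_pos: [0.488, -0.2115, 0.1233]
ee_rot: [[-0.926, -0.377, -0.005], [-0.377, 0.926, 0.001], [0.004, 0.003, -1.0]]
wrist_force: [-0.4, -0.7, -0.6]
gripper_width: 0.166
gripper_force: 0.0
```

Emit:
apply_moves(
  plan=[
    {"grip": 0, "offset": [0, 0, 0], "spin": 0},
    {"grip": 0, "offset": [0, 0, 0], "spin": 0},
    {"grip": 0, "offset": [0, 0, 0], "spin": 0},
  ],
)

```text
time_s: 1.4
tcp_pos: [0.4876, -0.2152, 0.126]
ee_rot: [[-0.928, -0.373, -0.0], [-0.373, 0.928, 0.0], [0.0, 0.0, -1.0]]
wrist_force: [-0.5, -0.7, -0.7]
gripper_width: 0.009
gripper_force: 0.0
```

Run:
```python
from h import *
s=r.sense(); c=r.capture("wrist"); cv2.imwrite("pics/w1.png",c["img"]); W=cloud(c)
print(s["tcp_pos"],s["gripper_width"])
P=W.reshape(-1,3); P=P[(c["depth"].reshape(-1)>0)]
P=P[(abs(P[:,0]-.49)<.07)&(abs(P[:,1]+.212)<.07)]
d=P[(abs(P[:,2]-.052)<.005)]; k=P[(abs(P[:,2]-.070)<.004)]
for q in(d,k):
    if len(q): print(len(q),q.min(0),q.max(0),(q.min(0)+q.max(0))/2)
```

```text
[ 0.48763984 -0.2151517   0.12600525] 0.009260687898585163
3908 [ 0.44808397 -0.25352866  0.04700511] [ 0.5189743  -0.17278469  0.05437554] [ 0.48352913 -0.21315668  0.05069032]
774 [ 0.47296374 -0.22879933  0.06601063] [ 0.50227916 -0.19776337  0.07089278] [ 0.48762145 -0.21328135  0.06845171]
```

View pics/w1.png

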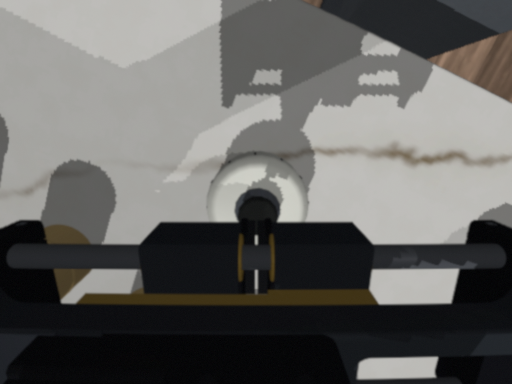

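The wrist view shows the large timer's drum at (258,195) and its cap at (257,210), in line with the closed fingers at (257,255). Next I go down.

Emit:
apply_moves(
  plan=[
    {"grip": 0, "offset": [-0.1, 0.2, 1.2], "spin": 0},
    {"grip": 0, "offset": [-0.1, 0.2, 2.4], "spin": 0},
    {"grip": 0, "offset": [-0.1, 0.2, 3.0], "spin": 0},
    {"grip": 0, "offset": [-0.1, 0.2, 3.3], "spin": 0},
    {"grip": 0, "offset": [-0.1, 0.2, 3.5], "spin": 0},
  ],
)

```text
time_s: 1.95
tcp_pos: [0.4876, -0.2124, 0.0904]
ee_rot: [[-0.927, -0.374, -0.002], [-0.374, 0.927, 0.0], [0.002, 0.001, -1.0]]
wrist_force: [-1.9, -0.8, 2.2]
gripper_width: 0.003
gripper_force: 1.4
```

Emit:
apply_moves(
  plan=[
    {"grip": 0, "offset": [0, 0, 0.2], "spin": 0},
    {"grip": 0, "offset": [0, 0, 0.4], "spin": 0},
    {"grip": 0, "offset": [0, 0, 0.6], "spin": 0},
    {"grip": 0, "offset": [0, 0, 0.8], "spin": 0},
    {"grip": 0, "offset": [0, 0, 0.8], "spin": 0},
  ],
)

```text
time_s: 2.45
tcp_pos: [0.4884, -0.2124, 0.0828]
ee_rot: [[-0.927, -0.375, 0.0], [-0.375, 0.927, -0.0], [0.0, -0.0, -1.0]]
wrist_force: [-0.9, -0.9, 2.2]
gripper_width: 0.007
gripper_force: 1.2
```

Emit:
apply_moves(
  plan=[
    {"grip": 0, "offset": [0, 0, 0.1], "spin": 0},
    {"grip": 0, "offset": [0, 0, 0.2], "spin": 0},
    {"grip": 0, "offset": [0, 0, 0.3], "spin": 0},
    {"grip": 0, "offset": [0, 0, 0.4], "spin": 0},
    {"grip": 0, "offset": [0, 0, 0.4], "spin": 0},
  ],
)

```text
time_s: 2.95
tcp_pos: [0.4885, -0.2123, 0.0792]
ee_rot: [[-0.927, -0.375, 0.0], [-0.375, 0.927, -0.0], [-0.0, -0.0, -1.0]]
wrist_force: [-2.7, -0.1, 6.3]
gripper_width: 0.008
gripper_force: 3.1
```

Emit:
apply_moves(
  plan=[
    {"grip": 0, "offset": [0, 0, -0.8], "spin": 0},
    {"grip": 0, "offset": [0, 0, -2], "spin": 0},
    {"grip": 0, "offset": [0, 0, -4], "spin": 0},
    {"grip": 0, "offset": [-0.8, 2, -6], "spin": 0},
    {"grip": 0, "offset": [-2.3, 5.8, -6], "spin": 0},
  ],
)

```text
time_s: 3.45
tcp_pos: [0.4907, -0.1506, 0.1423]
ee_rot: [[-0.928, -0.372, 0.008], [-0.372, 0.928, -0.001], [-0.007, -0.004, -1.0]]
wrist_force: [1.3, 1.0, 0.0]
gripper_width: 0.005
gripper_force: 0.0
```

Emit:
apply_moves(
  plan=[
    {"grip": 0, "offset": [-1.6, 4, 0], "spin": 0},
    {"grip": 0, "offset": [-3.2, 8, 0], "spin": 0},
    {"grip": 0, "offset": [-4.8, 12, 0], "spin": 0},
    {"grip": 0, "offset": [-6.4, 16, 0], "spin": 0},
    {"grip": 0, "offset": [-8, 20, 0], "spin": 0},
  ],
)

```text
time_s: 3.95
tcp_pos: [0.4874, 0.0677, 0.1398]
ee_rot: [[-0.927, -0.375, 0.002], [-0.375, 0.927, 0.001], [-0.002, 0.0, -1.0]]
wrist_force: [-0.0, 0.4, 0.4]
gripper_width: 0.005
gripper_force: 0.0
```

Emit:
apply_moves(
  plan=[
    {"grip": 0, "offset": [-1.6, 4, 0], "spin": 0},
    {"grip": 0, "offset": [-3.2, 8, 0], "spin": 0},
    {"grip": 0, "offset": [-4.8, 12, 0], "spin": 0},
    {"grip": 0, "offset": [-6.4, 16, 0], "spin": 0},
    {"grip": 0, "offset": [-8, 20, 0], "spin": 0},
  ],
)

```text
time_s: 4.45
tcp_pos: [0.4865, 0.2833, 0.1398]
ee_rot: [[-0.927, -0.375, 0.001], [-0.375, 0.927, 0.002], [-0.002, 0.001, -1.0]]
wrist_force: [1.3, 0.3, -0.1]
gripper_width: 0.008
gripper_force: 0.0
```

Emit:
apply_moves(
  plan=[
    {"grip": 0, "offset": [-1.4, 3.6, 0], "spin": 0},
    {"grip": 0, "offset": [-1.4, 3.8, 0], "spin": 0},
    {"grip": 0, "offset": [-1.4, 3.8, 0], "spin": 0},
    {"grip": 0, "offset": [-1.4, 3.8, 0], "spin": 0},
  ],
)

```text
time_s: 4.85
tcp_pos: [0.4851, 0.3207, 0.1391]
ee_rot: [[-0.927, -0.374, -0.0], [-0.374, 0.927, -0.0], [0.0, 0.0, -1.0]]
wrist_force: [0.8, -0.0, 0.1]
gripper_width: 0.007
gripper_force: 0.0
```

Run:
```python
from h import *
s=r.sense(); c=r.capture("wrist"); cv2.imwrite("pics/w2.png",c["img"]); W=cloud(c)
print(s["tcp_pos"],s["wrist_force"])
P=W.reshape(-1,3); P=P[(c["depth"].reshape(-1)>0)]
P=P[(abs(P[:,0]-.486)<.05)&(abs(P[:,1]-.322)<.05)]
k=P[(abs(P[:,2]-.062)<.004)]
print(len(k),k.min(0),k.max(0),(k.min(0)+k.max(0))/2)
c=r.capture("top"); W=cloud(c)
for v,u in ((233,325),(220,183),(238,257)): print(np.nanmedian(W[v-1:v+2,u-1:u+2].reshape(-1,3),0))
```

```text
[0.48509232 0.3207217  0.13906173] [ 0.76734398 -0.0412048   0.14232869]
752 [0.47048463 0.30985657 0.05802232] [0.49787404 0.3371709  0.06296602] [0.48417934 0.32351374 0.06049417]
[ 0.48277618 -0.21131272  0.06235204]
[0.48041868 0.3109408  0.05795962]
[0.44301817 0.033469   0.04647996]
```

View pics/w2.png

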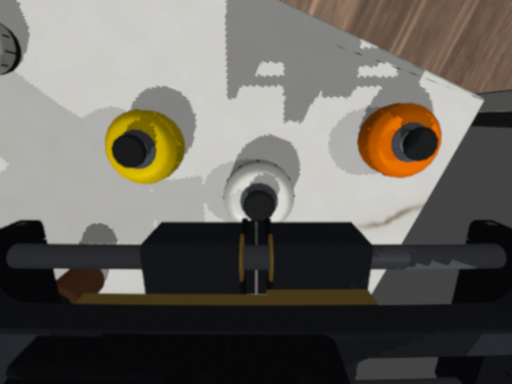

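The medium cap is centred at (259,203), between the yellow and orange decoys and in line with the fingers. The top view puts the large timer's cap about 8 mm lower than before, so it is down. Now I press the medium timer.

Emit:
apply_moves(
  plan=[
    {"grip": 0, "offset": [-0.1, 0.2, 2], "spin": 0},
    {"grip": 0, "offset": [-0.1, 0.2, 3.8], "spin": 0},
    {"grip": 0, "offset": [-0.1, 0.2, 4.9], "spin": 0},
    {"grip": 0, "offset": [-0.1, 0.2, 5.3], "spin": 0},
    {"grip": 0, "offset": [-0.1, 0.2, 5.5], "spin": 0},
  ],
)

```text
time_s: 5.45
tcp_pos: [0.4857, 0.3231, 0.0839]
ee_rot: [[-0.927, -0.374, -0.0], [-0.374, 0.927, -0.0], [0.0, -0.0, -1.0]]
wrist_force: [0.3, -0.8, 0.8]
gripper_width: 0.004
gripper_force: 0.5
```

Emit:
apply_moves(
  plan=[
    {"grip": 0, "offset": [0, 0, 0.2], "spin": 0},
    {"grip": 0, "offset": [0, 0, 0.4], "spin": 0},
    {"grip": 0, "offset": [0, 0, 0.6], "spin": 0},
    {"grip": 0, "offset": [0, 0, 0.8], "spin": 0},
    {"grip": 0, "offset": [0, 0, 0.9], "spin": 0},
  ],
)

```text
time_s: 5.95
tcp_pos: [0.4858, 0.3237, 0.075]
ee_rot: [[-0.927, -0.375, 0.001], [-0.375, 0.927, 0.0], [-0.001, 0.0, -1.0]]
wrist_force: [0.4, -2.2, 2.6]
gripper_width: 0.005
gripper_force: 1.4
```

Emit:
apply_moves(
  plan=[
    {"grip": 0, "offset": [0, 0, 0.1], "spin": 0},
    {"grip": 0, "offset": [0, 0, 0.2], "spin": 0},
    {"grip": 0, "offset": [0, 0, 0.3], "spin": 0},
    {"grip": 0, "offset": [0, 0, 0.4], "spin": 0},
    {"grip": 0, "offset": [0, 0, 0.4], "spin": 0},
  ],
)

```text
time_s: 6.45
tcp_pos: [0.4857, 0.3237, 0.0713]
ee_rot: [[-0.927, -0.375, 0.001], [-0.375, 0.927, 0.0], [-0.001, -0.0, -1.0]]
wrist_force: [0.4, -3.2, 6.9]
gripper_width: 0.005
gripper_force: 3.0
```

Emit:
apply_moves(
  plan=[
    {"grip": 0, "offset": [0, 0, -0.8], "spin": 0},
    {"grip": 0, "offset": [0, 0, -2], "spin": 0},
    {"grip": 0, "offset": [0, 0, -4], "spin": 0},
    {"grip": 0, "offset": [1, -1.8, -6], "spin": 0},
    {"grip": 0, "offset": [2.9, -5.2, -6], "spin": 0},
  ],
)

```text
time_s: 6.95
tcp_pos: [0.48, 0.2675, 0.1342]
ee_rot: [[-0.926, -0.378, 0.006], [-0.378, 0.926, 0.006], [-0.008, 0.003, -1.0]]
wrist_force: [0.5, -0.8, -0.5]
gripper_width: 0.006
gripper_force: 0.0
```

Emit:
apply_moves(
  plan=[
    {"grip": 0, "offset": [2.2, -4, 0], "spin": 0},
    {"grip": 0, "offset": [4.4, -8, 0], "spin": 0},
    {"grip": 0, "offset": [6.6, -12, 0], "spin": 0},
    {"grip": 0, "offset": [8.8, -15.8, 0], "spin": 0},
    {"grip": 0, "offset": [10.6, -19, 0], "spin": 0},
  ],
)

```text
time_s: 7.45
tcp_pos: [0.4501, 0.0471, 0.1315]
ee_rot: [[-0.927, -0.374, 0.001], [-0.374, 0.927, 0.001], [-0.001, 0.001, -1.0]]
wrist_force: [0.1, -0.6, -0.9]
gripper_width: 0.003
gripper_force: 0.0
```

Emit:
apply_moves(
  plan=[
    {"grip": 0, "offset": [0.4, -0.8, 0], "spin": 0},
    {"grip": 0, "offset": [0.4, -0.8, 0], "spin": 0},
    {"grip": 0, "offset": [0.4, -0.8, 0], "spin": 0},
  ],
)

```text
time_s: 7.75
tcp_pos: [0.4509, 0.0406, 0.1313]
ee_rot: [[-0.927, -0.375, 0.001], [-0.375, 0.927, 0.001], [-0.002, 0.0, -1.0]]
wrist_force: [-0.9, -0.5, 0.6]
gripper_width: 0.002
gripper_force: 0.0
```

Run:
```python
from h import *
s=r.sense(); c=r.capture("wrist"); cv2.imwrite("pics/w3.png",c["img"]); W=cloud(c)
print(s["tcp_pos"],s["wrist_force"])
P=W.reshape(-1,3); P=P[(c["depth"].reshape(-1)>0)]
P=P[(abs(P[:,0]-.45)<.04)&(abs(P[:,1]-.04)<.04)]
k=P[(abs(P[:,2]-.054)<.004)]
print(len(k),k.min(0),k.max(0),(k.min(0)+k.max(0))/2)
c=r.capture("top"); W=cloud(c)
for n,u,v,H,s in(("L",325,233,.070,6),("M",183,220,.062,6)):
    P=W[v-s:v+s+1,u-s:u+s+1].reshape(-1,3); print(n,np.percentile(P[:,2],[80,90,98]),P[P[:,2]>H-.012].mean(0))
```

```text
[0.45090857 0.04056135 0.13134132] [-0.91090473 -0.48492987  0.62503169]
571 [0.43690657 0.0279283  0.0500426 ] [0.46021536 0.05120555 0.05505866] [0.44856097 0.03956692 0.05255063]
L [0.06076038 0.06408802 0.06705845] [ 0.4832693  -0.2089257   0.09028377]
M [0.45130553 0.45469462 0.46029278] [0.40660952 0.25181923 0.36739295]
```

View pics/w3.png

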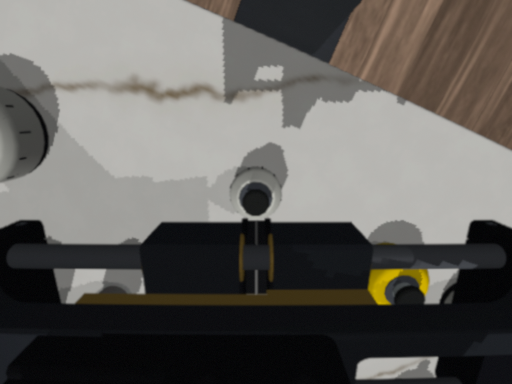

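The small cap is at (256,200), directly in line with the fingers. Now I press it.

Emit:
apply_moves(
  plan=[
    {"grip": 0, "offset": [0.1, 0, 2], "spin": 0},
    {"grip": 0, "offset": [0.1, 0, 3.8], "spin": 0},
    {"grip": 0, "offset": [0.1, 0, 4.9], "spin": 0},
    {"grip": 0, "offset": [0.1, 0, 5.3], "spin": 0},
    {"grip": 0, "offset": [0.1, 0, 5.5], "spin": 0},
  ],
)

```text
time_s: 8.35
tcp_pos: [0.4494, 0.0401, 0.0756]
ee_rot: [[-0.927, -0.376, -0.001], [-0.376, 0.927, -0.0], [0.001, -0.0, -1.0]]
wrist_force: [-1.5, 0.4, 2.3]
gripper_width: 0.006
gripper_force: 0.8
```

Emit:
apply_moves(
  plan=[
    {"grip": 0, "offset": [0, 0, 0.2], "spin": 0},
    {"grip": 0, "offset": [0, 0, 0.4], "spin": 0},
    {"grip": 0, "offset": [0, 0, 0.6], "spin": 0},
    {"grip": 0, "offset": [0, 0, 0.8], "spin": 0},
    {"grip": 0, "offset": [0, 0, 0.9], "spin": 0},
  ],
)

```text
time_s: 8.85
tcp_pos: [0.4497, 0.0396, 0.067]
ee_rot: [[-0.927, -0.375, 0.001], [-0.375, 0.927, 0.0], [-0.001, 0.0, -1.0]]
wrist_force: [-1.9, 2.0, 2.9]
gripper_width: 0.006
gripper_force: 1.4
```

Emit:
apply_moves(
  plan=[
    {"grip": 0, "offset": [0, 0, 0.1], "spin": 0},
    {"grip": 0, "offset": [0, 0, 0.2], "spin": 0},
    {"grip": 0, "offset": [0, 0, 0.3], "spin": 0},
    {"grip": 0, "offset": [0, 0, 0.4], "spin": 0},
    {"grip": 0, "offset": [0, 0, 0.4], "spin": 0},
  ],
)

```text
time_s: 9.35
tcp_pos: [0.4497, 0.0396, 0.0632]
ee_rot: [[-0.927, -0.375, 0.001], [-0.375, 0.927, 0.0], [-0.001, -0.0, -1.0]]
wrist_force: [-1.9, 2.3, 6.8]
gripper_width: 0.005
gripper_force: 3.1
```

Emit:
apply_moves(
  plan=[
    {"grip": 0, "offset": [0, 0, -0.8], "spin": 0},
    {"grip": 0, "offset": [0, 0, -2], "spin": 0},
    {"grip": 0, "offset": [0, 0, -5], "spin": 0},
    {"grip": 0, "offset": [0, 0, -9], "spin": 0},
    {"grip": 0, "offset": [1.2, -3, -12], "spin": 0},
  ],
)

```text
time_s: 9.85
tcp_pos: [0.4502, 0.0081, 0.1852]
ee_rot: [[-0.926, -0.378, 0.002], [-0.378, 0.926, 0.0], [-0.002, -0.001, -1.0]]
wrist_force: [1.5, 0.9, 0.4]
gripper_width: 0.006
gripper_force: 0.0
```

Emit:
apply_moves(
  plan=[
    {"grip": 0, "offset": [1.5, -4, 0], "spin": 0},
    {"grip": 0, "offset": [3, -8, 0], "spin": 0},
    {"grip": 0, "offset": [3.8, -10, 0], "spin": 0},
    {"grip": 0, "offset": [3.8, -10, 0], "spin": 0},
    {"grip": 0, "offset": [3.8, -10, 0], "spin": 0},
  ],
)

```text
time_s: 10.35
tcp_pos: [0.4511, -0.1003, 0.1827]
ee_rot: [[-0.928, -0.373, -0.001], [-0.373, 0.928, -0.0], [0.001, 0.0, -1.0]]
wrist_force: [-0.4, -0.2, -0.5]
gripper_width: 0.004
gripper_force: 0.0
```

Run:
```python
from h import *
print(r.sense()["tcp_pos"])
for k in("top","wrist"):
  c=r.capture(k); W=cloud(c).reshape(-1,3)
  if k=="top": cv2.imwrite("pics/top2.png",c["img"])
  for n,x,y,R,H in(("L",.489,-.2125,.045,.07),("M",.485,.323,.034,.062),("S",.45,.04,.025,.054)):
    P=W[(np.hypot(W[:,0]-x,W[:,1]-y)<R+.015)&(W[:,2]>H-.03)&(W[:,2]<H+.01)]
    if len(P)>5: print(k,n,len(P),((P.min(0)+P.max(0))/2)[:2].round(4),P[np.hypot(P[:,0]-x,P[:,1]-y)<.008][:,2].mean().round(4))
```

```text
[ 0.45110997 -0.10028076  0.18269041]
top L 313 [ 0.4886 -0.2117] 0.0609
top M 241 [0.4862 0.3214] 0.0531
wrist L 5225 [ 0.4878 -0.2113] 0.059
wrist S 939 [0.4431 0.0393] 0.0432
```

View pics/top2.png

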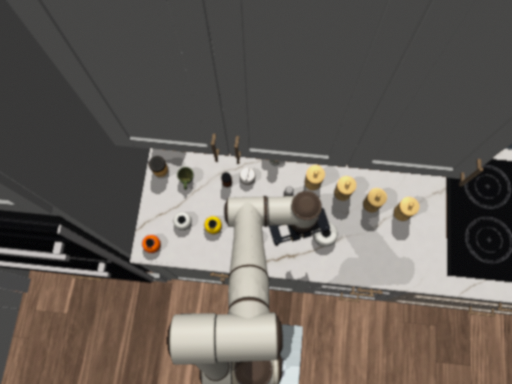

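The top view shows the arm hovering clear of everything, with the large timer at (325,233), the medium one at (183,220) and the bystanders where they were. All three caps measure about 10 mm lower and no timer has shifted, so I am handing in.

```bash
python3 -c "
from station import r
print(r.finish_job())"
```

```text
the job is handed in; nothing more can be done
None
```

I pressed all three timers fully down in order (large, medium, small) at about 7 N each. Nothing appears to have shifted, and the job is handed in; the hand-in returned no verdict.

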